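Strip the souvenir counter display: empty the tilt tray, rock the header block out

ROBOT

A 6-joint arm with a two-finger parallel gripper is mounted at the origin on the work surface. World frame = base frame: x ahead of the robot, y to its left, z up, the work surface at z = 0. Lengths are in m, angles in rad, forces in N, time in s.
With the tool pointing down it reaches from about 0.35 to 0.975 m from the base axis. Payload 7.1 kg.
Tool frame: the origin (TCP) lies at the very end of the fingers, on their centre line; the grasp point (between the pads) lies 19 mm behind it; z points along the fingers, y is the line along which they close (so a half turn about z gives the same grasp; the last joint's range is limited). The gripper opens to 88 mm and grips with 3 to 60 N. Pads are 20 mm wide; open, the fingers measure 115 mm over their backs; the gripper's body (75 mm by 178 mm) begins 61 mm behind the grasp point.
Start: joints at [1.316, 0.423, 1.63, -0, 1.089, -0.019], TCP at [0.146, 0.608, 0.201] pointing down, gripper open.
Joint ranges: [-3, 3], [-0.9, 2.11], [0.09, 2.58], [-1.31, 4.45], [0.11, 2.69], [-2.54, 2.54]. Speed limits (rad/s): [2.39, 2.39, 3.01, 3.14, 3.14, 3.14].

INTERFACE

Orientations are given as a unit quaternion [x, y, z, w].
In Python, from workcell import observe, capture, close_job gives the robot as it stands.
- The arm moves only by the tool jog_arm, never from a script. Its argument "moves" is a list of rows, each a list of 7 numbers: the shift along the tool's x, y, z scaled (see below), then the turn, a rotation vector about the tool's x, y, z scaled (see below), then the gripper's target within -1 to 1 (shut at 1, half-way at 0, fully open at -1). In form: [[dx, dy, dz, wx, wy, wz, jaw], ...]. A call has 1 to 5 rows; each row is the pose to reach, as a shift and turn from the pose commanded when the call began, along the tool's axes at that moment, turning the shorter way round; what a row does not reach only later rows make up. The controller multiplies each number of a shift by 20 cm and each number of a turn by pi rad. A row lasts 1/8 s, in which the tool goes at most 62.5 mm and 10.7 degrees, less where a joint would pass 70% of its speed; a pose out of reach is approached as far as the arm can. A call with a number of a shift or a turn outside -1 to 1 is refused whole. A call with a gripper value outside its range is refused whole. The fingers move at their own pace and stop on an object; "squeeze" is the grip in N (left out, the last holds). Time passes only in rows, so rows that repeat a pose let the fingers close. It gives the time, the measured TCP pose, the force, the opening and the grip force at its end, in the units of the state.
- observe(): the state, without advancing time (a new reading comes with each control period).
- capture(name): name is "scene" or "top" or "wrist"; returns a dict with "color" (420x560x3 uint8, blue, green, red), "intrinsics" (3x3 intrinsics, pixels), "k1" (the pictures are not rectified: a ray, as slopes to the right and down, at radius r is drawn at 1 + k1 r^2 times it, then the intrinsics apply), "R" (3x3) and "t" (3): a world point X has camera coordinates R X + t; the wrist camera has in their place "T_tool_cam" (4x4, takes a point from camera to tool coordinates, whose origin is the TCP and whose axes are the flange's). Camera axes: x right, y down, z forward; pixel columns grow to the right and rows downward; lengths in m; the calibration is good to about 2 mm. A picture is of the moment at which its call begins: read the wrist's pose just before it. There is no depth.
- close_job(): hands the job in; it is judged then, once.
The state is a dict: "time_s": time; "joint_positions": joint angles; "dq": joint speeds; "joint_torque": joint torques, N m; "ee_pos": TCP position; "tool_rot": TCP orientation; "contact_force": force on the tool from outside, world axes, zero at the start; "torque": the same for the moment, N m; "finger_gap": finger opening in m; "gripper_force": force on a finger pad.
Only numpy, scipy, OpenCV 4.12 (cv2) and the standard library are available. Lean on these libraries where they do the work, as an engineer would, in place of code of your own. Each camera call takes 0.05 s, during which the arm holds its last target. There are 200 camera calls.

TASK

Strip the counter display: lift the tilting tray by its orange bar so that the three souvenir magnets slide off into the basket (do not touch the magnets), lower the tray level again, and leave the other things on the counter where they are. Then take the orange header block by its grip and rock it clearly from side to side, several times each way while it is still in its grey socket, easing it up a little at a time; do not yank, the socket only sits on its foot plate and must stay down. Finish still holding the block, upright and at rest, straight above the socket with its foot just clear of it by a centimetre or two.

Things in the scene. Friction and masses are not known exactly. Their poses are not given: they have to be found in the camera images.
- stand: fixed counter stand of the tray (wood base 110 x 150 mm, 12 mm thick, steel column). Origin on the counter under the tray's middle; +x points to the basket, +y along the hinge; never tilts
- tray (a joint): tilt of the tray about its hinge, rad: 0 = level (as found), grows as the bar is lifted, stop at 1.3. The tray falls back by its own weight when let go (lifting the bar takes about 2 N). The magnets slide off at about 0.5 to 0.8
- tray_bar (a point): middle of the tray's orange round bar, 12 mm diameter, 110 mm long, along the stand's y; at tilt 0 it is 179 mm to -x of and 8 mm above the hinge line (104 mm above the counter), 47 mm out from the tray's near rim. Free room all round: it can be pinched from above and turns between the fingers on its arc
- tray_hinge (a point): middle of the tray's hinge line, 95.5 mm above the counter, 62 mm to +x of the stand's origin, along the stand's y. The light wood tray (130 x 130 mm, rims 16 mm high on three sides) reaches from here to -x; its floor is 5 mm above the hinge; its hinge edge has no rim and lies over the basket's near rim
- basket: fixed brown woven basket, outside 150 (x) x 190 (y) x 70 mm high, walls 6 mm, open top; origin under its centre, on the counter; near wall just below the tray's open edge
- buoy: magnet, red disc 30 mm across, 14 mm thick, loose on the tray; origin centre of underside
- surfboard: magnet, blue board 42 x 18 x 13 mm with a yellow stripe, loose on the tray; origin centre of underside
- hut: magnet, yellow and green beach hut about 28 x 26 x 15 mm, loose on the tray; origin near the centre of its underside
- socket (a joint): how far the grey socket has risen on the foot plate's two dowels, m: 0 = down (as found), stop at 0.03. It weighs about 0.95 kg and lifts when pulled up with more than about 12 N; it sinks back when the pull ends
- socket_mouth (a point): middle of the grey socket's opening, level with its top face (52 mm above the counter when down). z up, y along the opening (the rocking direction). Outside 56 (x) x 68 (y) x 44 mm, opening 44 mm in y, 38 mm deep. Two sprung rubber cheeks pinch the tongue in x against about 25 N of straight pull; while it is being rocked they let it slide up under a few N
- block: header block: wood tongue 16 (x) x 32 (y) mm with round lower end, above it an orange grip 26 (x) x 30 (y) mm from 45 to 95 mm above the foot. About 0.12 kg. Origin at the foot (lowest point), 38 mm below the socket's top face as found; axes as socket_mouth. Can lean about 0.17 rad to either y side about its foot; 0.12 rad each way, 2 mm up per swing, frees it
- block_top (a point): middle of the block's top face, 95 mm above its foot
- sunscreen: bystander: yellow bottle 40 mm across, 120 mm high, upright between the two fixtures; origin under it
- tin: bystander: flat blue tin with a white lid, 62 mm across, 24 mm high; origin under it
- mug: bystander: blue mug 76 mm across, 90 mm high; origin under it
- case: bystander: black glasses case 160 x 60 x 40 mm; origin under it
- lighthouse: bystander: white toy lighthouse 142 mm high; origin under it
- foot_plate: fixed steel plate 130 x 150 x 8 mm under the socket; origin under its centre, below the socket's middle
Things that resemble listed ones, but are neither listed nor needed, are in the scene too. Leave any purple or yellow look-alike of the foot_plate alone.

How it is judged:
By the outcome, as a careful person would: the job done as asked, in the order asked, and still so for the second after the job is handed in, while the arm keeps its last pose, push and grip.
It also fails if it takes over 72 s, if anything falls off the work surface, if the arm or the gripper's body presses on something with over 40 N, if the wrist force passes 120 N, or if a joint passes its speed limit or range.

## Working session

There is one attempt and no reset: what is moved stays moved. The work goes in short steps, Python scripts to look and compute and a tool call to move; the robot and the scene stay as the last step left them, time stands still between calls to the robot, and variables do not carry over. Pictures are saved under pics/ and viewed, at most 10 in all, crops included, and the job is handed in when it is done.

Besides the shell and the picture viewer there is one more tool, called after ">>>" in YAML: its name, and indented under it one key for each argument. jog_arm: Moves the arm, as the interface text tells. Its arguments: {"type":"object","properties":{"moves":{"type":"array","items":{"type":"array","items":{"type":"number"}}},"squeeze":{"type":"number"}},"required":["moves"]}

```bash
mkdir -p pics; ls; cat > h.py <<'E'
import numpy as np, cv2, json
from workcell import observe, capture, close_job
from scipy.spatial.transform import Rotation as Ro
def save(n,f):
    c=capture(n); cv2.imwrite(f,c["color"]); return c
E
python3 - <<'E'
from h import *
import pickle
d={}
for n in("scene","top"):
    c=save(n,f"pics/{n}0.png"); d[n]=c; print(n,c["intrinsics"],c["k1"],c["R"],c["t"])
pickle.dump(d,open("cams.pkl","wb"))
s=observe();print(s["ee_pos"],s["tool_rot"],s["finger_gap"],s["time_s"])
E
```

```text
pics
scene [[426.40399301   0.         279.05693391]
 [  0.         426.40399301 204.47720932]
 [  0.           0.           1.        ]] 0.021467102610754303 [[-0.877435    0.47968815 -0.00266271]
 [ 0.40070947  0.72989488 -0.55379183]
 [-0.26370388 -0.48698331 -0.8326509 ]] [ 0.49084996 -0.20231402  1.2990088 ]
top [[415.37758328   0.         278.71986951]
 [  0.         415.37758328 204.09426682]
 [  0.           0.           1.        ]] -0.11942320461000068 [[ 0.00880759 -0.99993206  0.00763593]
 [-0.99442967 -0.00956071 -0.10496776]
 [ 0.10503363 -0.00666888 -0.99444631]] [0.00570042 0.57208746 1.33932653]
[0.14585386 0.60720621 0.20015861] [ 1.17612234e-01  9.93059348e-01 -6.97034859e-04 -9.12512467e-05] 0.08796089478312388 0.1
```

View pics/scene0.png

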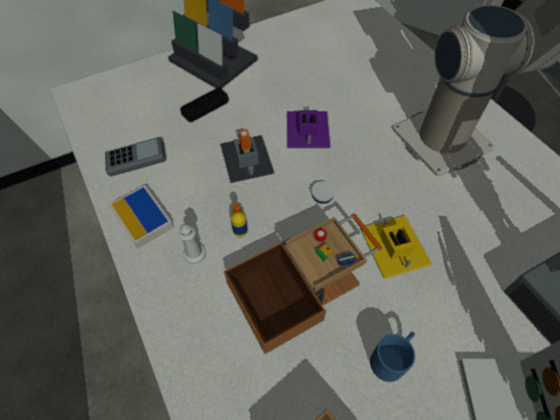

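View pics/top0.png

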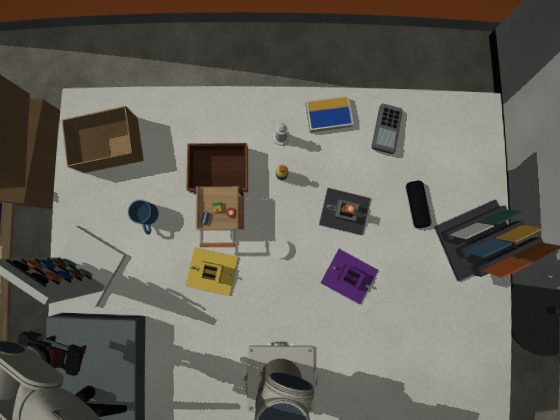

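The top view shows the tray at about (220,208), its orange bar at (218,245), and the dark foot plate with the orange block at (347,210). Look-alikes are the yellow plate (212,271) and purple plate (350,276), which both hold dark sockets. The basket is the dark brown one at (218,167), not the one at (103,138). I'll check these in one close crop.

```bash
python3 - <<'E'
import cv2
a=cv2.imread("pics/top0.png")[140:290,185:385]
cv2.imwrite("pics/c1.png",cv2.resize(a,None,fx=4,fy=4,interpolation=cv2.INTER_CUBIC))
a=cv2.imread("pics/scene0.png")[110:280,200:400]
cv2.imwrite("pics/c2.png",cv2.resize(a,None,fx=3.5,fy=3.5,interpolation=cv2.INTER_CUBIC))
E
```

```text
(no output)
```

View pics/c1.png

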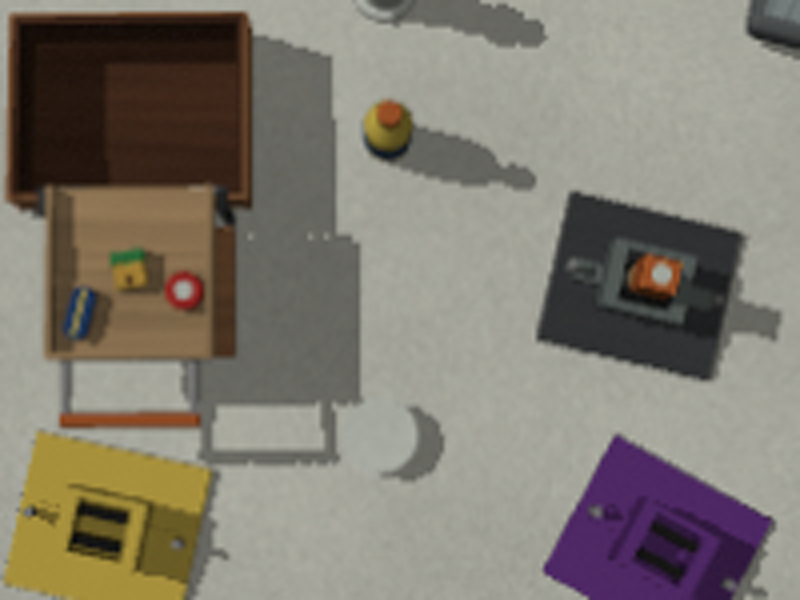

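View pics/c2.png

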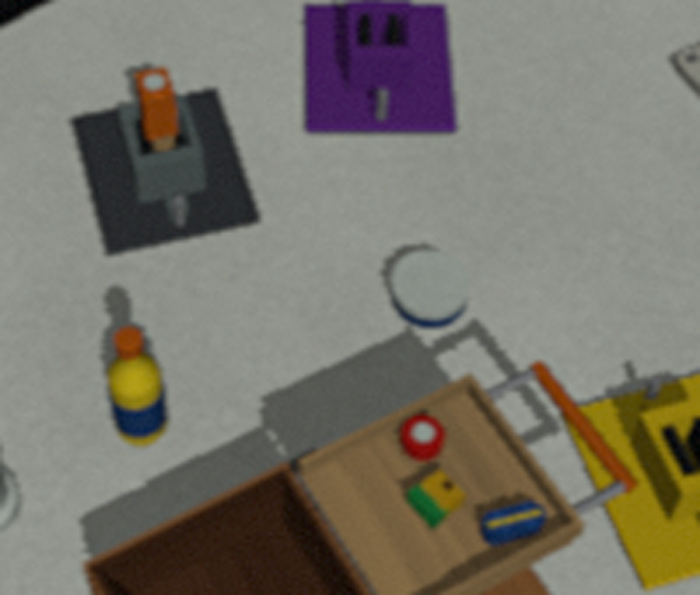

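Chosen: the orange bar in c1 from (61,421) to (199,419); the black plate with corners (571,191), (744,235), (714,380), (538,341); the block's top at about (661,275). In c2 the bar runs (540,368)-(630,485), the plate corners are (73,119), (216,90), (259,219), (108,254) and the block top is (154,80). Both choices fit the description. The yellow and purple plates hold no orange block.

```bash
cat >> h.py <<'E'
import pickle
def ray(c,uv):
    K=c["intrinsics"]; p=cv2.undistortPoints(np.array([[uv]],float),K,np.array([c["k1"],0,0,0.]))[0,0]
    # model: r given as undistorted slopes *(1+k1 r^2) -> same as OpenCV
    d=c["R"].T@np.array([p[0],p[1],1]); o=-c["R"].T@c["t"]; return o,d/np.linalg.norm(d)
def plane(c,uv,z):
    o,d=ray(c,uv); return o+d*(z-o[2])/d[2]
def tri(rs):
    A=sum(np.eye(3)-np.outer(d,d) for o,d in rs); b=sum((np.eye(3)-np.outer(d,d))@o for o,d in rs); return np.linalg.solve(A,b)
E
python3 - <<'E'
from h import *
np.set_printoptions(precision=4,suppress=True)
d=pickle.load(open("cams.pkl","rb")); T,S=d["top"],d["scene"]
t=lambda u,v:((u+.5)/4-.5+185,(v+.5)/4-.5+140)
s=lambda u,v:((u+.5)/3.5-.5+200,(v+.5)/3.5-.5+110)
for a,b in (((61,421),(630,485)),((199,419),(540,368))):
    print("bar",plane(T,t(*a),.104),plane(S,s(*b),.104),tri([ray(T,t(*a)),ray(S,s(*b))]))
P=[plane(T,t(*a),.008) for a in((571,191),(744,235),(714,380),(538,341))]
Q=[plane(S,s(*a),.008) for a in((259,219),(108,254),(73,119),(216,90))]
for X in(P,Q):
    X=np.array(X); print("plate",X[:,:2].tolist(),X.mean(0))
    for i in range(4): e=X[(i+1)%4]-X[i]; print(np.linalg.norm(e),np.degrees(np.arctan2(e[1],e[0])))
print("blk",plane(T,t(661,275),.109),plane(S,s(154,80),.109),tri([ray(T,t(661,275)),ray(S,s(154,80))]))
for n,a,z in(("sun",(388,112),.12),("lefttray",(47,186),.11),("r",(234,186),.11),("b",(45,357),.117),("br",(235,357),.117)): print(n,plane(T,t(*a),z))
E
```

```text
bar [0.4348 0.2546 0.104 ] [0.4361 0.2534 0.104 ] [0.4355 0.254  0.1041]
bar [0.4377 0.1474 0.104 ] [0.4365 0.1504 0.104 ] [0.4366 0.1486 0.102 ]
plate [[0.632640967749898, -0.15283124216159163], [0.5967744691010787, -0.2997341193243388], [0.4742678582969143, -0.27270144606478425], [0.5058523837820486, -0.1247409937669702]] [ 0.5524 -0.2125  0.008 ]
0.1512179256702688 -103.720407353515
0.12545371702058428 167.55635445081475
0.15129401076808954 77.95015485337767
0.12986303199696184 -12.49220184124206
plate [[0.5098397807173669, -0.122865404699253], [0.6329175431339891, -0.14991586826995262], [0.5981318260001038, -0.2947432408998234], [0.47552108863093473, -0.26551463005658305]] [ 0.5541 -0.2083  0.008 ]
0.1260153291503547 -12.395587082112188
0.14894634597528777 -103.50588793514086
0.12604643830762116 166.59176960677993
0.14671937200509574 76.47279548757065
blk [ 0.5524 -0.2104  0.109 ] [ 0.5529 -0.2131  0.109 ] [ 0.5529 -0.2106  0.1112]
sun [0.6767 0.0035 0.12  ]
lefttray [0.6176 0.2696 0.11  ]
r [0.6189 0.123  0.11  ]
b [0.4837 0.2659 0.117 ]
br [0.4853 0.1194 0.117 ]
```

```bash
cat >> h.py <<'E'
np.set_printoptions(precision=4,suppress=True)
def down(yaw): # tool z down, tool y at world angle yaw
    y=np.array([np.cos(yaw),np.sin(yaw),0]); z=np.array([0,0,-1.]); return Ro.from_matrix(np.c_[np.cross(y,z),y,z])
def rel(pos,R):
    s=observe(); q=Ro.from_quat(s["tool_rot"]); 
    return np.r_[q.inv().apply(np.array(pos)-s["ee_pos"])/.2,(q.inv()*R).as_rotvec()/np.pi]
E
python3 - <<'E'
from h import *
print(rel([.436,.2015,.23],down(0.01)))
E
```

```text
[-1.8844 -1.6337 -0.1469 -0.0004  0.0003  0.4218]
```

>>> jog_arm:
  moves:
    - [-0.95,-0.82,-0.15,0,0,0.21,-1]
    - [-0.95,-0.82,-0.15,0,0,0.21,-1]
    - [-0.95,-0.82,-0.15,0,0,0.21,-1]
    - [-0.95,-0.82,-0.15,0,0,0.21,-1]
    - [-0.95,-0.82,-0.15,0,0,0.21,-0.5]
  squeeze: 15

```text
time_s: 0.72
ee_pos: [0.2941, 0.4011, 0.2312]
tool_rot: [0.435, 0.9, -0.0, 0.0]
contact_force: [-0.5, 0.3, -0.3]
finger_gap: 0.0811
gripper_force: 0.0
```

```bash
python3 - <<'E'
from h import *
print(rel([.436,.2015,.20],down(0.01)))
E
```

```text
[-1.2227 -0.0635  0.1566  0.0001  0.0001  0.2101]
```

>>> jog_arm:
  moves:
    - [-1,-0.05,0.1,0,0,0.21,-0.3]
    - [-1,-0.05,0.1,0,0,0.21,-0.3]
    - [-1,-0.05,0.1,0,0,0.21,-0.3]
    - [-1,-0.05,0.1,0,0,0.21,-0.3]
    - [-1,-0.05,0.1,0,0,0.21,-0.3]

```text
time_s: 1.35
ee_pos: [0.4098, 0.2414, 0.2105]
tool_rot: [0.702, 0.712, -0.0, -0.0]
contact_force: [-0.1, 0.9, -0.6]
finger_gap: 0.057
gripper_force: 0.0
```

```bash
python3 - <<'E'
from h import *
s=observe();c=save("wrist","pics/w1.png");print(c["T_tool_cam"],c["intrinsics"],c["k1"],s["ee_pos"])
pickle.dump((c,s),open("w1.pkl","wb"))
print(rel([.436,.2015,.085],down(0.01)))
# predicted bar pixels
T=np.linalg.inv(c["T_tool_cam"]);q=Ro.from_quat(s["tool_rot"])
for X in([.4355,.254,.104],[.4366,.149,.104],[.436,.2015,.104]):
    p=T[:3,:3]@q.inv().apply(np.array(X)-s["ee_pos"])+T[:3,3]
    print(cv2.projectPoints(p.reshape(1,1,3),np.zeros(3),np.zeros(3),c["intrinsics"],np.array([c["k1"],0,0,0]))[0].ravel())
E
```

```text
[[-0.0002 -0.9669 -0.2553  0.0699]
 [ 1.     -0.0003  0.0005 -0.0012]
 [-0.0006 -0.2553  0.9669 -0.1834]
 [ 0.      0.      0.      1.    ]] [[302.9109   0.     275.8671]
 [  0.     302.9109 209.2266]
 [  0.       0.       1.    ]] -0.0014695877595331344 [0.4098 0.2414 0.2105]
[-0.2048  0.1297  0.6279 -0.0002 -0.      0.0024]
[303.6254 190.5238]
[300.8538 287.6392]
[302.1312 241.1952]
```

View pics/w1.png

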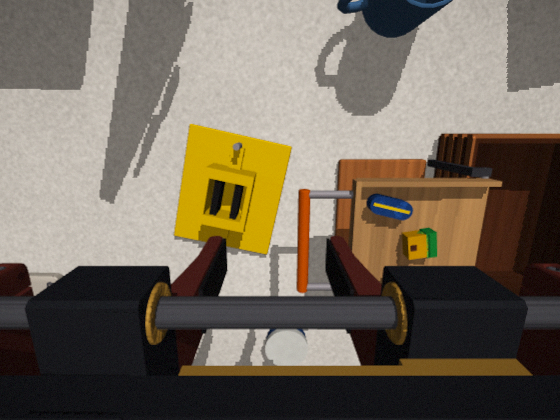

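The wrist view shows the orange bar from (304,190) to (303,292), between the fingers and within about 1–2 mm of the prediction. I'll move over it and descend.

>>> jog_arm:
  moves:
    - [-0.205,0.13,0.15,0,0,0.002,-0.3]
    - [-0.205,0.133,0.4,0,0,0.002,-0.3]
    - [-0.205,0.133,0.6,0,0,0.002,-0.3]
    - [-0.205,0.133,0.628,0,0,0.002,0.3]
    - [-0.205,0.133,0.628,0,0,0.002,1]

```text
time_s: 2.02
ee_pos: [0.4369, 0.202, 0.0858]
tool_rot: [0.703, 0.711, 0.0, -0.0]
contact_force: [0.1, 0.2, -1.1]
finger_gap: 0.0403
gripper_force: 0.0
```

>>> jog_arm:
  moves:
    - [0,0,0,0,0,0,1]
    - [0,0,0,0,0,0,1]
    - [0,0,0,0,0,0,1]

```text
time_s: 2.4
ee_pos: [0.4373, 0.2011, 0.0861]
tool_rot: [0.704, 0.71, 0.001, 0.0]
contact_force: [-0.8, -0.5, -0.3]
finger_gap: 0.0106
gripper_force: 0.0
```

```bash
python3 - <<'E'
from h import *
s=observe();e=s["ee_pos"];print(e,s["tool_rot"],s["finger_gap"],s["contact_force"])
q=Ro.from_quat(s["tool_rot"])
r=np.hypot(.179,.008);ph=np.arctan2(.008,.179)
b0=np.array([-np.cos(ph),np.sin(ph)])*r
for th in np.arange(.1,1.01,.1):
    b=np.array([-np.cos(th+ph),np.sin(th+ph)])*r-b0
    print(round(th,2), q.inv().apply([b[0],0,b[1]])/.2)
E
```

```text
[0.4373 0.2011 0.0861] [0.7038 0.7104 0.0007 0.0003] 0.010617095936636093 [-0.8492 -0.5367 -0.2808]
0.1 [-0.      0.0086 -0.0891]
0.2 [-0.0001  0.026  -0.177 ]
0.3 [-0.0003  0.0522 -0.2626]
0.4 [-0.0006  0.0867 -0.3452]
0.5 [-0.0009  0.1293 -0.424 ]
0.6 [-0.0014  0.1796 -0.4981]
0.7 [-0.0019  0.237  -0.5668]
0.8 [-0.0024  0.301  -0.6295]
0.9 [-0.003   0.371  -0.6854]
1.0 [-0.0037  0.4461 -0.7341]
```

>>> jog_arm:
  moves:
    - [0,0,0,0,0,0,1]
    - [0,0,0,0,0,0,1]

```text
time_s: 2.65
ee_pos: [0.438, 0.2012, 0.0862]
tool_rot: [0.704, 0.71, 0.001, 0.001]
contact_force: [0.5, 0.5, 6.9]
finger_gap: 0.0063
gripper_force: 11.5
```

```bash
python3 - <<'E'
from h import *
c=save("wrist","pics/w2.png"); cv2.imwrite("pics/w2c.png",cv2.resize(c["color"][140:400,150:420],None,fx=2.2,fy=2.2))
E
```

```text
(no output)
```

View pics/w2c.png

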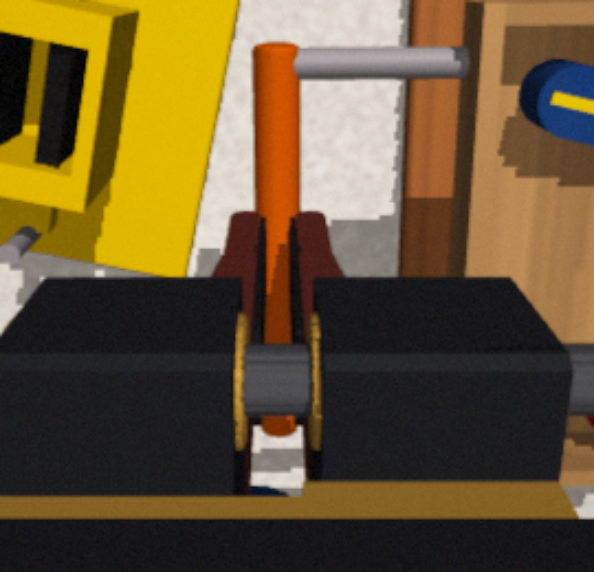

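The close-up shows the bar, at crop (278,50)-(280,430), between the fingertips, though the gap reads small. I'll test it with a small lift.

>>> jog_arm:
  moves:
    - [0,0.001,-0.03,0,0,0,1]
    - [0,0.005,-0.06,0,0,0,1]
    - [0,0.009,-0.089,0,0,0,1]
    - [0,0.009,-0.089,0,0,0,1]
  squeeze: 20

```text
time_s: 3.2
ee_pos: [0.439, 0.201, 0.1035]
tool_rot: [0.704, 0.71, 0.0, 0.0]
contact_force: [0.8, 1.0, 0.7]
finger_gap: 0.0004
gripper_force: 0.0
```

```bash
python3 - <<'E'
from h import *
s=observe();print(s["ee_pos"],s["contact_force"],s["finger_gap"],s["gripper_force"])
c=save("scene","pics/s1.png");w=save("wrist","pics/w3.png")
a=cv2.resize(c["color"][180:290,270:410],None,fx=3,fy=3); b=cv2.resize(w["color"][140:400,150:420],(380,330))
cv2.imwrite("pics/v3.png",np.hstack([a[:330],b]))
E
```

```text
[0.439  0.201  0.1035] [0.8055 1.0174 0.733 ] 0.0003801190103651118 0.0
```

View pics/v3.png

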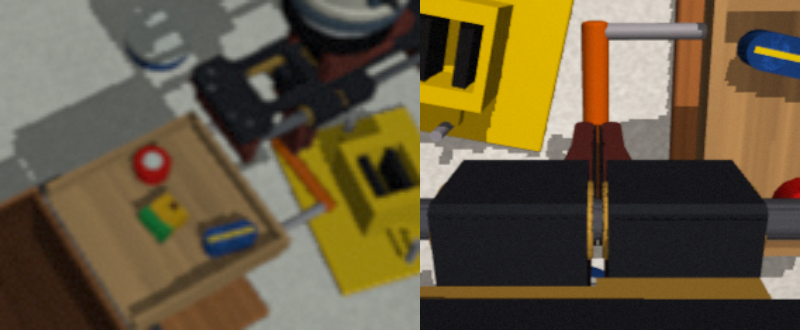

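The pinch slipped off the top of the bar: the right half of the picture shows the fingers shut above it, and in the left half the tray is unmoved with its magnets in place. I'll re-grasp deeper.

>>> jog_arm:
  moves:
    - [0,-0.008,-0.2,0,0,0,-0.3]
    - [0,-0.008,-0.2,0,0,0,-0.3]
    - [0,-0.008,-0.2,0,0,0,-0.3]
    - [0,-0.008,-0.2,0,0,0,-0.3]
    - [0,-0.008,-0.2,0,0,0,-0.3]

```text
time_s: 3.92
ee_pos: [0.4366, 0.2007, 0.1423]
tool_rot: [0.704, 0.71, -0.001, -0.0]
contact_force: [-0.4, -0.6, -0.4]
finger_gap: 0.0471
gripper_force: 0.0
```

>>> jog_arm:
  moves:
    - [0,0,0.15,0,0,0,-0.3]
    - [0,0,0.3,0,0,0,-0.3]
    - [0,0,0.37,0,0,0,-0.3]
    - [0,0,0.37,0,0,0,0.6]
    - [0,0,0.37,0,0,0,0.6]

```text
time_s: 4.55
ee_pos: [0.4377, 0.2012, 0.0697]
tool_rot: [0.704, 0.71, 0.0, 0.0]
contact_force: [0.7, 1.1, 0.3]
finger_gap: 0.0406
gripper_force: 0.0
```

>>> jog_arm:
  moves:
    - [0,0,0,0,0,0,1]
    - [0,0,0,0,0,0,1]
    - [0,0,0,0,0,0,1]
    - [0,0,0,0,0,0,1]

```text
time_s: 5.05
ee_pos: [0.438, 0.2011, 0.0695]
tool_rot: [0.704, 0.71, 0.001, 0.001]
contact_force: [2.2, -1.3, 2.0]
finger_gap: 0.0113
gripper_force: 20.0
```

>>> jog_arm:
  moves:
    - [0,0.001,-0.03,0,0,0,1]
    - [0,0.004,-0.06,0,0,0,1]
    - [0,0.009,-0.089,0,0,0,1]
    - [0,0.009,-0.089,0,0,0,1]
  squeeze: 30

```text
time_s: 5.55
ee_pos: [0.4397, 0.2011, 0.0872]
tool_rot: [0.704, 0.71, 0.001, 0.0]
contact_force: [5.9, -0.8, -4.3]
finger_gap: 0.0108
gripper_force: 30.0
```

```bash
python3 - <<'E'
from h import *
s=observe();print(s["ee_pos"],s["contact_force"],s["torque"],s["finger_gap"],s["gripper_force"])
c=save("scene","pics/s2.png");t=save("top","pics/t2.png");w=save("wrist","pics/w4.png")
a=cv2.resize(c["color"][180:290,270:410],None,fx=3,fy=3); b=cv2.resize(w["color"][140:400,150:420],(380,330))
cv2.imwrite("pics/v4.png",np.hstack([a[:330],b]))
E
```

```text
[0.4397 0.2011 0.0872] [ 5.9307 -0.7736 -4.2981] [-0.2589 -0.671   0.0886] 0.010793791241372273 30.00700056552887
```

View pics/v4.png

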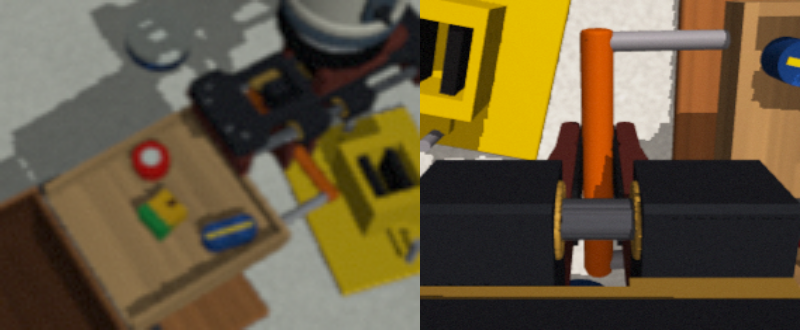

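The tray now follows: the bar's end moved from (328,205) to (333,195) in the left crop. I'll continue along the arc.

>>> jog_arm:
  moves:
    - [0,0.023,-0.07,0,0,0,1]
    - [0,0.042,-0.14,0,0,0,1]
    - [0,0.066,-0.207,0,0,0,1]
    - [0,0.095,-0.272,0,0,0,1]
    - [0,0.13,-0.335,0,0,0,1]

```text
time_s: 6.32
ee_pos: [0.4626, 0.2012, 0.1545]
tool_rot: [0.704, 0.71, -0.002, -0.002]
contact_force: [-5.7, 5.1, 0.6]
finger_gap: 0.0112
gripper_force: 30.0
```

>>> jog_arm:
  moves:
    - [0,0.035,-0.06,0,0,0,1]
    - [0,0.078,-0.116,0,0,0,1]
    - [0,0.127,-0.168,0,0,0,1]
    - [0,0.178,-0.217,0,0,0,1]
    - [0,0.23,-0.255,0,0,0,1]

```text
time_s: 6.95
ee_pos: [0.5074, 0.2019, 0.2066]
tool_rot: [0.704, 0.71, -0.002, -0.003]
contact_force: [-15.9, 3.2, 17.6]
finger_gap: 0.0108
gripper_force: 30.0
```

>>> jog_arm:
  moves:
    - [0,0,0,0,0,0,1]
    - [0,0,0,0,0,0,1]
    - [0,0,0,0,0,0,1]
    - [0,0,0,0,0,0,1]
    - [0,0,0,0,0,0,1]

```text
time_s: 7.58
ee_pos: [0.5083, 0.2019, 0.207]
tool_rot: [0.704, 0.71, -0.001, -0.002]
contact_force: [-13.2, 1.5, 17.2]
finger_gap: 0.0111
gripper_force: 30.0
```

```bash
python3 - <<'E'
from h import *
c=save("scene","pics/s3.png");t=save("top","pics/t3.png");w=save("wrist","pics/w5.png")
a=cv2.resize(c["color"][170:360,210:410],(400,380)); b=cv2.resize(t["color"][130:270,170:280],(300,380))
cv2.imwrite("pics/v5.png",np.hstack([a,b]))
E
```

```text
(no output)
```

View pics/v5.png

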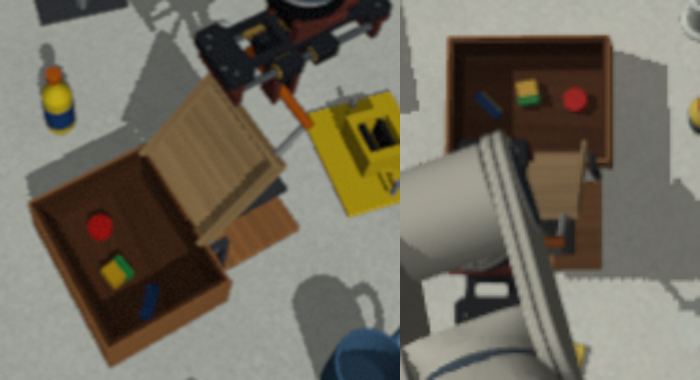

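All three magnets are in the basket, and the tray is empty: red (98,226), hut (117,270), board (148,300) in the left crop. I'll lower the tray along the same arc.

>>> jog_arm:
  moves:
    - [0,-0.08,0.062,0,0,0,1]
    - [0,-0.154,0.139,0,0,0,1]
    - [0,-0.218,0.225,0,0,0,1]
    - [0,-0.273,0.318,0,0,0,1]
    - [0,-0.314,0.416,0,0,0,1]

```text
time_s: 8.35
ee_pos: [0.4482, 0.2011, 0.1223]
tool_rot: [0.704, 0.711, 0.001, 0.0]
contact_force: [1.8, 0.7, -0.1]
finger_gap: 0.0115
gripper_force: 30.0
```

>>> jog_arm:
  moves:
    - [0,-0.022,0.069,0,0,0,1]
    - [0,-0.036,0.13,0,0,0,1]
    - [0,-0.046,0.192,0,0,0,1]
    - [0,-0.052,0.258,0,0,0,1]
    - [0,-0.052,0.26,0,0,0,1]

```text
time_s: 8.98
ee_pos: [0.438, 0.2009, 0.0689]
tool_rot: [0.704, 0.71, -0.0, 0.0]
contact_force: [1.2, 0.9, -1.8]
finger_gap: 0.0112
gripper_force: 30.0
```

>>> jog_arm:
  moves:
    - [0,0,0,0,0,0,-0.3]
    - [0,0,0,0,0,0,-0.3]
    - [0,0,0,0,0,0,-0.3]
    - [0,0,0,0,0,0,-0.3]
    - [0,0,0,0,0,0,-0.3]

```text
time_s: 9.6
ee_pos: [0.4377, 0.2009, 0.0698]
tool_rot: [0.704, 0.71, 0.0, 0.0]
contact_force: [-0.9, -0.2, 0.5]
finger_gap: 0.0561
gripper_force: 0.0
```

>>> jog_arm:
  moves:
    - [0,0,-0.15,0,0,0,-0.3]
    - [0,0,-0.35,0,0,0,-0.3]
    - [0,0,-0.6,0,0,0,-0.3]
    - [0,0,-0.85,0,0,0,-0.3]
    - [0,0,-0.85,0,0,0,-0.3]

```text
time_s: 10.22
ee_pos: [0.44, 0.2019, 0.2436]
tool_rot: [0.704, 0.71, 0.004, 0.002]
contact_force: [-0.3, 0.2, 0.9]
finger_gap: 0.057
gripper_force: 0.0
```

```bash
python3 - <<'E'
from h import *
t=save("top","pics/t4.png");c=save("scene","pics/s4.png")
# tray restored? compare with start
for n,a,b,r in(("top","top0","t4",(183,245,196,235)),):
    A=cv2.imread(f"pics/{a}.png").astype(int);B=cv2.imread(f"pics/{b}.png").astype(int)
    m=lambda I:np.argwhere((I[...,2]>130)&(I[...,1]<100)&(I[...,0]<70)&(I[...,2]>2*I[...,1]))
    for I in(A,B):
        p=m(I); q=p[(p[:,0]>235)&(p[:,0]<252)&(p[:,1]>195)&(p[:,1]<240)]; print(len(q),q.mean(0) if len(q) else 0, q.min(0),q.max(0))
A=cv2.imread("pics/scene0.png").astype(int);B=cv2.imread("pics/s4.png").astype(int)
for I in(A,B):
    p=m(I); q=p[(p[:,0]>205)&(p[:,0]<260)&(p[:,1]>340)&(p[:,1]<390)]; print(len(q),q.mean(0),q.min(0),q.max(0))
yb=np.radians(77)
print(rel([.553,-.2105,.23],down(yb)))
E
```

```text
Traceback (most recent call last):
ValueError: zero-size array to reduction operation minimum which has no identity
```

```bash
python3 - <<'E'
from h import *
m=lambda I:np.argwhere((I[...,2]>1.8*I[...,1])&(I[...,2]>90)&(I[...,0]<80))
A=cv2.imread("pics/scene0.png").astype(int);B=cv2.imread("pics/s4.png").astype(int)
for I in(A,B):
    p=m(I); q=p[(p[:,0]>205)&(p[:,0]<260)&(p[:,1]>345)&(p[:,1]<390)]; print(len(q),q.mean(0),q.max(0))
print(rel([.553,-.2105,.23],down(np.radians(77))))
E
```

```text
146 [231.6233 366.3288] [249 380]
142 [231.8732 366.5211] [249 380]
[-2.062   0.5582  0.0487  0.0003  0.0001 -0.4248]
```

>>> jog_arm:
  moves:
    - [-1,0.27,0,0,0,-0.22,-0.3]
    - [-1,0.27,0,0,0,-0.22,-0.3]
    - [-1,0.27,0,0,0,-0.22,-0.3]
    - [-1,0.27,0,0,0,-0.22,-0.3]
    - [-1,0.27,0,0,0,-0.22,-0.3]

```text
time_s: 10.95
ee_pos: [0.4928, -0.0009, 0.2377]
tool_rot: [0.422, 0.906, -0.001, -0.001]
contact_force: [-0.3, 0.7, -1.0]
finger_gap: 0.057
gripper_force: 0.0
```

```bash
python3 - <<'E'
from h import *
print(rel([.553,-.2105,.23],down(np.radians(77))))
E
```

```text
[-0.9959 -0.4434  0.0377 -0.0006 -0.0009 -0.2055]
```

>>> jog_arm:
  moves:
    - [-0.99,-0.44,0.03,0,0,-0.205,-0.3]
    - [-0.99,-0.44,0.03,0,0,-0.205,-0.3]
    - [-0.99,-0.44,0.03,0,0,-0.205,-0.3]
    - [-0.99,-0.44,0.03,0,0,-0.205,-0.3]
    - [-0.99,-0.44,0.03,0,0,-0.205,-0.3]

```text
time_s: 11.58
ee_pos: [0.5535, -0.2077, 0.2317]
tool_rot: [0.115, 0.993, 0.0, -0.001]
contact_force: [0.2, 0.1, -0.2]
finger_gap: 0.0571
gripper_force: 0.0
```

```bash
python3 - <<'E'
from h import *
print(rel([.553,-.2105,.2],down(np.radians(77))))
s=observe();c=save("wrist","pics/w6.png");print(s["ee_pos"])
T=np.linalg.inv(c["T_tool_cam"]);q=Ro.from_quat(s["tool_rot"])
b=np.array([.553,-.2105,.109]);ux=np.array([np.cos(np.radians(-13)),np.sin(np.radians(-13)),0]);uy=np.array([-ux[1],ux[0],0])
P=[b]+[b+i*.013*ux+j*.015*uy for i,j in((1,1),(1,-1),(-1,-1),(-1,1))]
pl=[np.array([.553,-.2105,.008])+i*.065*ux+j*.075*uy for i,j in((1,1),(1,-1),(-1,-1),(-1,1))]
px=[cv2.projectPoints((T[:3,:3]@q.inv().apply(X-s["ee_pos"])+T[:3,3]).reshape(1,1,3),np.zeros(3),np.zeros(3),c["intrinsics"],np.array([c["k1"],0,0,0]))[0].ravel() for X in P+pl]
print(np.array(px)); I=c["color"][100:400,80:480].copy();I=cv2.resize(I,None,fx=2,fy=2,interpolation=cv2.INTER_CUBIC)
for g in(px[1:5],px[5:]):
    cv2.polylines(I,[((np.array(g)-[80,100])*2).astype(np.int32)],True,(0,255,0),1)
cv2.imwrite("pics/w6c.png",I)
E
```

```text
[-0.0009 -0.0141  0.1583  0.0001 -0.0009 -0.001 ]
[ 0.5535 -0.2077  0.2317]
[[272.9778 200.1565]
 [287.3656 212.2042]
 [258.7338 212.3024]
 [258.2856 187.854 ]
 [287.5238 187.7533]
 [326.9015 228.7764]
 [220.8115 229.1388]
 [215.8968 134.4531]
 [330.8112 134.0527]]
```

View pics/w6c.png

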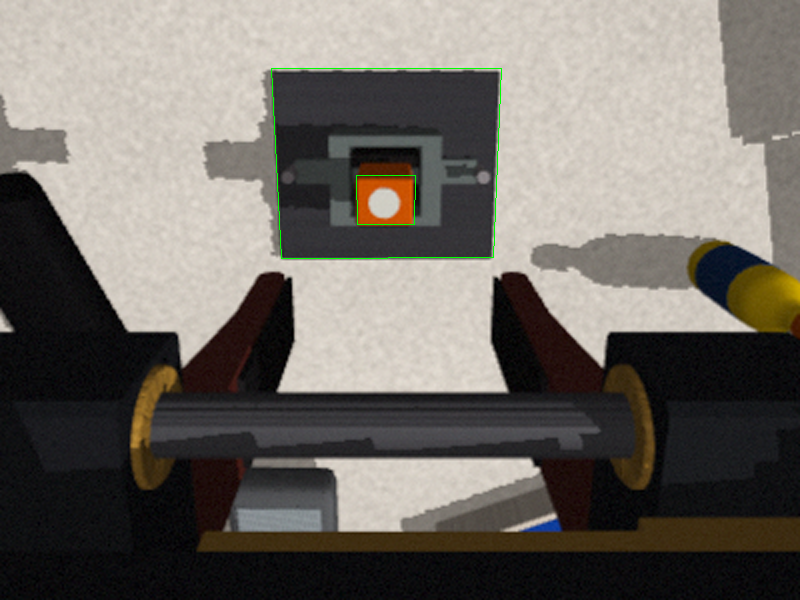

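The overlay matches the picture: the block's top is at crop (385,203) and the plate outline fits on all sides. I'll descend and grip.

>>> jog_arm:
  moves:
    - [0,-0.014,0.25,0,-0.001,-0.001,-0.3]
    - [0,-0.014,0.5,0,-0.001,-0.001,-0.3]
    - [0,-0.014,0.7,0,-0.001,-0.001,-0.3]
    - [0,-0.014,0.826,0,-0.001,-0.001,-0.3]
    - [0,-0.014,0.826,0,-0.001,-0.001,-0.3]

```text
time_s: 12.25
ee_pos: [0.551, -0.2067, 0.0662]
tool_rot: [0.111, 0.994, 0.001, -0.001]
contact_force: [0.0, -0.0, 0.9]
finger_gap: 0.057
gripper_force: 0.0
```

>>> jog_arm:
  moves:
    - [0,0,0,0,0,0,1]
    - [0,0,0,0,0,0,1]
    - [0,0,0,0,0,0,1]
    - [0,0,0,0,0,0,1]
    - [0,0,0,0,0,0,1]
  squeeze: 45

```text
time_s: 12.88
ee_pos: [0.554, -0.2102, 0.0697]
tool_rot: [0.112, 0.994, -0.001, 0.003]
contact_force: [-0.3, -2.2, 7.5]
finger_gap: 0.03
gripper_force: 44.9
```

```bash
python3 - <<'E'
from h import *
s=observe();print(s["ee_pos"],s["tool_rot"],s["contact_force"],s["torque"],s["finger_gap"],s["gripper_force"])
print(rel([.553,-.2105,.066],down(np.radians(77))))
E
```

```text
[ 0.554  -0.2102  0.0697] [ 0.1116  0.9938 -0.0007  0.0026] [-0.3055 -2.197   7.4907] [-0.5842  0.2988 -0.049 ] 0.030004446731543347 44.94194269180298
[ 0.0047 -0.0025  0.0186 -0.0002  0.0017  0.001 ]
```

>>> jog_arm:
  moves:
    - [0,0.0195,-0.002,0.0223,0,0,1]
    - [0,0.036,-0.003,0.0414,0,0,1]
    - [0,0.036,-0.003,0.0414,0,0,1]
    - [0,0.0195,-0.007,0.0223,0,0,1]
    - [0,0,-0.01,0,0,0,1]

```text
time_s: 13.5
ee_pos: [0.5537, -0.2086, 0.0705]
tool_rot: [0.111, 0.994, 0.002, 0.002]
contact_force: [1.7, 3.5, -4.8]
finger_gap: 0.0298
gripper_force: 44.8
```

>>> jog_arm:
  moves:
    - [0,-0.0195,-0.002,-0.0223,0,0,1]
    - [0,-0.036,-0.003,-0.0414,0,0,1]
    - [0,-0.036,-0.003,-0.0414,0,0,1]

```text
time_s: 13.88
ee_pos: [0.5517, -0.2161, 0.0711]
tool_rot: [0.113, 0.991, 0.066, 0.009]
contact_force: [2.3, 3.8, 0.0]
finger_gap: 0.0297
gripper_force: 44.8
```

```bash
python3 - <<'E'
from h import *
s=observe();R=Ro.from_quat(s["tool_rot"]);print(s["ee_pos"],s["contact_force"],s["torque"],s["finger_gap"],s["gripper_force"])
print((down(np.radians(77)).inv()*R).as_rotvec())
save("scene","pics/s6.png")
E
```

```text
[ 0.5517 -0.2161  0.0711] [2.3394 3.77   0.0078] [ 1.059  -0.566  -0.0285] 0.02968682888073872 44.83261048793793
[-0.1334 -0.003  -0.0005]
```

>>> jog_arm:
  moves:
    - [0,0.0195,-0.003,0.0207,0,0,1]
    - [0,0.036,-0.0046,0.0414,0,0,1]

```text
time_s: 14.18
ee_pos: [0.553, -0.2103, 0.0725]
tool_rot: [0.112, 0.994, -0.002, 0.002]
contact_force: [0.6, -5.9, -9.7]
finger_gap: 0.0293
gripper_force: 45.0
```

>>> jog_arm:
  moves:
    - [0,0.0195,-0.002,0.0223,0,0,1]
    - [0,0.039,-0.003,0.0446,0,0,1]
    - [0,0.039,-0.003,0.0446,0,0,1]
    - [0,0.0195,-0.007,0.0223,0,0,1]
    - [0,0,-0.01,0,0,0,1]

```text
time_s: 14.8
ee_pos: [0.5535, -0.2087, 0.0748]
tool_rot: [0.111, 0.994, 0.001, 0.002]
contact_force: [2.8, 3.8, -5.6]
finger_gap: 0.0298
gripper_force: 44.9
```

>>> jog_arm:
  moves:
    - [0,-0.0195,-0.002,-0.0223,0,0,1]
    - [0,-0.039,-0.003,-0.0446,0,0,1]
    - [0,-0.039,-0.003,-0.0446,0,0,1]
    - [0,-0.0195,-0.007,-0.0223,0,0,1]
    - [0,0,-0.01,0,0,0,1]

```text
time_s: 15.42
ee_pos: [0.553, -0.2104, 0.0767]
tool_rot: [0.112, 0.994, -0.002, 0.002]
contact_force: [-0.1, -4.8, -9.3]
finger_gap: 0.0297
gripper_force: 45.0
```

>>> jog_arm:
  moves:
    - [0,0.0195,-0.002,0.0223,0,0,1]
    - [0,0.039,-0.003,0.0446,0,0,1]
    - [0,0.039,-0.003,0.0446,0,0,1]
    - [0,0.0195,-0.007,0.0223,0,0,1]
    - [0,0,-0.01,0,0,0,1]

```text
time_s: 16.05
ee_pos: [0.5534, -0.2087, 0.0788]
tool_rot: [0.111, 0.994, 0.001, 0.002]
contact_force: [1.2, 2.8, -5.8]
finger_gap: 0.0298
gripper_force: 45.0
```

```bash
python3 - <<'E'
from h import *
s=observe();R=Ro.from_quat(s["tool_rot"]);print(s["ee_pos"],s["contact_force"],s["torque"])
print((down(np.radians(77)).inv()*R).as_rotvec(), rel([.553,-.2105,.07],down(np.radians(77))))
a=cv2.imread("pics/s6.png");b=save("scene","pics/s7.png")["color"]
# socket position: grey pixels near; template-match the visible socket lower part
d=cv2.absdiff(a,b).max(2)[130:190,215:280]; p=np.argwhere(d>25); print(len(p),p.min(0) if len(p) else 0,p.max(0) if len(p) else 0)
E
```

```text
[ 0.5534 -0.2087  0.0788] [ 1.1877  2.8053 -5.7984] [ 0.6106 -0.3657 -0.0984]
[-0.0028 -0.0038 -0.0037] [ 0.0003 -0.0092  0.0442  0.0009  0.0012  0.0012]
191 [ 0 17] [18 48]
```

>>> jog_arm:
  moves:
    - [0,-0.0195,-0.001,-0.0223,0,0,1]
    - [0,-0.039,-0.0015,-0.0446,0,0,1]
    - [0,-0.039,-0.0015,-0.0446,0,0,1]
    - [0,-0.0195,-0.0055,-0.0223,0,0,1]
    - [0,0,-0.008,0,0,0,1]

```text
time_s: 16.73
ee_pos: [0.553, -0.2103, 0.0803]
tool_rot: [0.112, 0.994, -0.003, 0.002]
contact_force: [0.2, -3.1, -7.9]
finger_gap: 0.0292
gripper_force: 45.0
```

>>> jog_arm:
  moves:
    - [0,0.0195,-0.001,0.0223,0,0,1]
    - [0,0.039,-0.0015,0.0446,0,0,1]
    - [0,0.039,-0.0015,0.0446,0,0,1]
    - [0,0.0195,-0.0055,0.0223,0,0,1]
    - [0,0,-0.008,0,0,0,1]

```text
time_s: 17.35
ee_pos: [0.5534, -0.2089, 0.0822]
tool_rot: [0.111, 0.994, 0.001, 0.002]
contact_force: [1.8, 3.8, -5.6]
finger_gap: 0.0296
gripper_force: 45.0
```

>>> jog_arm:
  moves:
    - [0,-0.0195,-0.001,-0.0223,0,0,1]
    - [0,-0.039,-0.0015,-0.0446,0,0,1]
    - [0,-0.039,-0.0015,-0.0446,0,0,1]
    - [0,-0.0195,-0.0055,-0.0223,0,0,1]
    - [0,0,-0.008,0,0,0,1]

```text
time_s: 17.98
ee_pos: [0.553, -0.2102, 0.0836]
tool_rot: [0.112, 0.994, -0.003, 0.002]
contact_force: [-0.0, -3.5, -7.6]
finger_gap: 0.0299
gripper_force: 45.0
```

>>> jog_arm:
  moves:
    - [0,0.0195,-0.001,0.0223,0,0,1]
    - [0,0.039,-0.0015,0.0446,0,0,1]
    - [0,0.039,-0.0015,0.0446,0,0,1]
    - [0,0.0195,-0.0055,0.0223,0,0,1]
    - [0,0,-0.008,0,0,0,1]

```text
time_s: 18.6
ee_pos: [0.5533, -0.2089, 0.0853]
tool_rot: [0.111, 0.994, 0.001, 0.002]
contact_force: [1.2, 2.6, -6.9]
finger_gap: 0.0296
gripper_force: 45.0
```

```bash
python3 - <<'E'
from h import *
s=observe();R=Ro.from_quat(s["tool_rot"]);print(s["ee_pos"],s["contact_force"],s["torque"])
a=cv2.imread("pics/s6.png");b=save("scene","pics/s8.png")["color"]
d=cv2.absdiff(a,b).max(2)[130:190,215:280]; p=np.argwhere(d>25); print(len(p),p.min(0),p.max(0),np.bincount(p[:,0]))
E
```

```text
[ 0.5533 -0.2089  0.0853] [ 1.2231  2.6437 -6.8807] [ 0.4278 -0.1305 -0.1367]
112 [ 0 17] [18 48] [19 18 19 17 11  8  4  1  1  0  0  0  0  0  0  1  6  5  2]
```

>>> jog_arm:
  moves:
    - [0,-0.0195,-0.001,-0.0223,0,0,1]
    - [0,-0.039,-0.0015,-0.0446,0,0,1]
    - [0,-0.039,-0.0015,-0.0446,0,0,1]
    - [0,-0.0195,-0.0055,-0.0223,0,0,1]
    - [0,0,-0.009,0,0,0,1]

```text
time_s: 19.27
ee_pos: [0.5529, -0.2101, 0.0869]
tool_rot: [0.112, 0.994, -0.003, 0.002]
contact_force: [0.9, -2.6, -9.6]
finger_gap: 0.0298
gripper_force: 45.0
```

>>> jog_arm:
  moves:
    - [0,0.0195,-0.001,0.0223,0,0,1]
    - [0,0.039,-0.0015,0.0446,0,0,1]
    - [0,0.039,-0.0015,0.0446,0,0,1]
    - [0,0.0195,-0.0055,0.0223,0,0,1]
    - [0,0,-0.009,0,0,0,1]

```text
time_s: 19.9
ee_pos: [0.5533, -0.2089, 0.0889]
tool_rot: [0.111, 0.994, 0.001, 0.002]
contact_force: [0.6, 1.7, -8.6]
finger_gap: 0.0297
gripper_force: 45.0
```

>>> jog_arm:
  moves:
    - [0,-0.0195,-0.001,-0.0223,0,0,1]
    - [0,-0.039,-0.0015,-0.0446,0,0,1]
    - [0,-0.039,-0.0015,-0.0446,0,0,1]
    - [0,-0.0195,-0.0055,-0.0223,0,0,1]
    - [0,0,-0.009,0,0,0,1]

```text
time_s: 20.52
ee_pos: [0.5529, -0.2101, 0.0905]
tool_rot: [0.112, 0.994, -0.003, 0.002]
contact_force: [-0.8, -3.5, -8.9]
finger_gap: 0.0296
gripper_force: 45.0
```

>>> jog_arm:
  moves:
    - [0,0.0195,-0.001,0.0223,0,0,1]
    - [0,0.039,-0.0015,0.0446,0,0,1]
    - [0,0.039,-0.0015,0.0446,0,0,1]
    - [0,0.0195,-0.0055,0.0223,0,0,1]
    - [0,0,-0.009,0,0,0,1]

```text
time_s: 21.15
ee_pos: [0.5533, -0.209, 0.0926]
tool_rot: [0.111, 0.994, 0.001, 0.002]
contact_force: [0.7, 2.5, -8.0]
finger_gap: 0.03
gripper_force: 45.0
```

>>> jog_arm:
  moves:
    - [0,-0.0195,-0.001,-0.0223,0,0,1]
    - [0,-0.039,-0.0015,-0.0446,0,0,1]
    - [0,-0.039,-0.0015,-0.0446,0,0,1]
    - [0,-0.0195,-0.0055,-0.0223,0,0,1]
    - [0,0,-0.009,0,0,0,1]

```text
time_s: 21.78
ee_pos: [0.553, -0.2101, 0.0942]
tool_rot: [0.112, 0.994, -0.002, 0.002]
contact_force: [-0.0, -2.6, -8.9]
finger_gap: 0.0296
gripper_force: 45.0
```

>>> jog_arm:
  moves:
    - [0,0.0195,-0.001,0.0223,0,0,1]
    - [0,0.039,-0.0015,0.0446,0,0,1]
    - [0,0.039,-0.0015,0.0446,0,0,1]
    - [0,0.0195,-0.0055,0.0223,0,0,1]
    - [0,0,-0.009,0,0,0,1]

```text
time_s: 22.4
ee_pos: [0.5533, -0.209, 0.0962]
tool_rot: [0.111, 0.994, 0.001, 0.002]
contact_force: [-0.3, 2.1, -8.4]
finger_gap: 0.0298
gripper_force: 45.0
```

```bash
python3 - <<'E'
from h import *
s=observe();print(s["ee_pos"],s["contact_force"],s["torque"])
a=cv2.imread("pics/s6.png");b=save("scene","pics/s9.png")["color"]
d=cv2.absdiff(a,b).max(2)[130:190,215:280]; p=np.argwhere(d>25); print(len(p),p.min(0),p.max(0),np.bincount(p[:,0]))
E
```

```text
[ 0.5533 -0.209   0.0962] [-0.3274  2.1309 -8.4046] [ 0.1537  0.0103 -0.1331]
105 [ 0 17] [22 43] [14  6  4  5  2  2  0  3 10 10  5  0  0  3 10 11 10  5  2  0  0  0  3]
```

>>> jog_arm:
  moves:
    - [0,-0.0195,-0.001,-0.0223,0,0,1]
    - [0,-0.039,-0.0015,-0.0446,0,0,1]
    - [0,-0.039,-0.0015,-0.0446,0,0,1]
    - [0,-0.0195,-0.0055,-0.0223,0,0,1]
    - [0,0,-0.009,0,0,0,1]

```text
time_s: 23.08
ee_pos: [0.553, -0.2099, 0.0979]
tool_rot: [0.112, 0.994, -0.003, 0.002]
contact_force: [-1.2, -1.9, -10.4]
finger_gap: 0.0297
gripper_force: 45.0
```

>>> jog_arm:
  moves:
    - [0,0.0195,-0.001,0.0223,0,0,1]
    - [0,0.039,-0.0015,0.0446,0,0,1]
    - [0,0.039,-0.0015,0.0446,0,0,1]
    - [0,0.0195,-0.0055,0.0223,0,0,1]
    - [0,0,-0.009,0,0,0,1]

```text
time_s: 23.7
ee_pos: [0.5533, -0.2091, 0.0998]
tool_rot: [0.111, 0.994, 0.001, 0.002]
contact_force: [1.2, 0.7, -8.5]
finger_gap: 0.0298
gripper_force: 45.0
```

>>> jog_arm:
  moves:
    - [0,-0.0195,-0.001,-0.0223,0,0,1]
    - [0,-0.039,-0.0015,-0.0446,0,0,1]
    - [0,-0.039,-0.0015,-0.0446,0,0,1]
    - [0,-0.0195,-0.0055,-0.0223,0,0,1]
    - [0,0,-0.009,0,0,0,1]

```text
time_s: 24.32
ee_pos: [0.553, -0.2098, 0.1014]
tool_rot: [0.112, 0.994, -0.002, 0.002]
contact_force: [-0.3, -1.2, -10.4]
finger_gap: 0.0297
gripper_force: 45.0
```

>>> jog_arm:
  moves:
    - [0,0.0195,-0.001,0.0223,0,0,1]
    - [0,0.039,-0.0015,0.0446,0,0,1]
    - [0,0.039,-0.0015,0.0446,0,0,1]
    - [0,0.0195,-0.0055,0.0223,0,0,1]
    - [0,0,-0.009,0,0,0,1]

```text
time_s: 24.95
ee_pos: [0.553, -0.2096, 0.1029]
tool_rot: [0.111, 0.994, 0.001, 0.002]
contact_force: [0.1, -0.8, -13.2]
finger_gap: 0.0294
gripper_force: 45.0
```

>>> jog_arm:
  moves:
    - [0,-0.0195,-0.001,-0.0223,0,0,1]
    - [0,-0.039,-0.0015,-0.0446,0,0,1]
    - [0,-0.039,-0.0015,-0.0446,0,0,1]
    - [0,-0.0195,-0.0055,-0.0223,0,0,1]
    - [0,0,-0.009,0,0,0,1]

```text
time_s: 25.58
ee_pos: [0.5538, -0.2099, 0.1061]
tool_rot: [0.112, 0.994, -0.002, 0.003]
contact_force: [0.1, 0.1, -0.7]
finger_gap: 0.0298
gripper_force: 45.0
```

>>> jog_arm:
  moves:
    - [0,0.0195,-0.001,0.0223,0,0,1]
    - [0,0.039,-0.0015,0.0446,0,0,1]
    - [0,0.039,-0.0015,0.0446,0,0,1]
    - [0,0.0195,-0.0055,0.0223,0,0,1]
    - [0,0,-0.009,0,0,0,1]

```text
time_s: 26.2
ee_pos: [0.5538, -0.2094, 0.1076]
tool_rot: [0.111, 0.994, 0.001, 0.003]
contact_force: [-0.1, -0.4, -0.5]
finger_gap: 0.0298
gripper_force: 45.0
```

```bash
python3 - <<'E'
from h import *
s=observe();print(s["ee_pos"],s["contact_force"],s["torque"])
a=cv2.imread("pics/s6.png");b=save("scene","pics/s10.png")["color"]
d=cv2.absdiff(a,b).max(2)[130:190,215:280]; p=np.argwhere(d>25); print(len(p),p.min(0),p.max(0),np.bincount(p[:,0]))
E
```

```text
[ 0.5538 -0.2094  0.1076] [-0.0581 -0.4473 -0.4742] [-0.0352  0.0929 -0.0111]
153 [ 0 20] [23 35] [ 4  5  2  0  3  8  8  8  8  8  8  9 11 10 11 11 10  5  1  3  7  6  6  1]
```

>>> jog_arm:
  moves:
    - [0,-0.002,-0.015,0,0,0,1]
    - [0,-0.004,-0.035,0,0,0,1]
    - [0,-0.004,-0.055,0,0,0,1]
    - [0,-0.004,-0.07,0,0,0,1]
    - [0,-0.004,-0.07,0,0,0,1]

```text
time_s: 26.88
ee_pos: [0.5531, -0.2101, 0.1212]
tool_rot: [0.111, 0.994, -0.0, 0.002]
contact_force: [1.0, 0.1, -1.4]
finger_gap: 0.03
gripper_force: 45.0
```

```bash
python3 - <<'E'
from h import *
s=observe();print(s["ee_pos"],s["contact_force"],(down(np.radians(77)).inv()*Ro.from_quat(s["tool_rot"])).as_rotvec(),np.abs(s["dq"]).max())
c=save("scene","pics/s11.png")
for z in (.052,.062,.067,.072,.110):
    p=c["R"]@np.array([s["ee_pos"][0],s["ee_pos"][1],z])+c["t"]; print(z,cv2.projectPoints(p.reshape(1,1,3),np.zeros(3),np.zeros(3),c["intrinsics"],np.array([c["k1"],0,0,0]))[0].ravel())
I=c["color"]
for y in range(134,168): print(y,' '.join("%3d,%3d,%3d"%tuple(I[y,x]) for x in(244,246,248)), "|", cv2.imread("pics/scene0.png")[y,246])
E
```

```text
[ 0.5531 -0.2101  0.1212] [ 1.0144  0.0913 -1.4098] [ 0.0002 -0.0036 -0.0041] 0.006675107014931373
0.052 [245.4887 147.1552]
0.062 [245.2459 144.7941]
0.067 [245.1233 143.6012]
0.072 [244.9997 142.3999]
0.11 [244.0313 132.9871]
134   6, 58,124   7, 59,125  20, 60,125 | [ 97 111 131]
135   8, 57,123   7, 58,125  27, 64,127 | [ 49  76 132]
136  16, 61,125  27, 66,123  39, 71,121 | [  7  62 135]
137  37, 78,124  48, 79,110  66, 87,104 | [ 14  70 143]
138  56, 87,112  57, 86,107  67, 84, 95 | [ 13  64 131]
139  60, 90,110  61, 91,112  67, 87, 96 | [ 10  58 122]
140  57, 88,108  60, 89,109  64, 83, 96 | [  6  58 123]
141  60, 88,110  61, 92,114  62, 85,100 | [  9  58 123]
142  61, 93,114  61, 94,117  58, 84,101 | [  7  59 124]
143  63, 95,116  62, 94,115  55, 79, 95 | [  6  57 123]
144  59, 90,112  59, 90,112  52, 77, 97 | [  8  59 123]
145  56, 85,105  51, 79, 98  45, 65, 81 | [  2  57 120]
146  50, 70, 84  47, 60, 69  24, 33, 43 | [ 11  59 123]
147  65, 71, 66  55, 59, 54  18, 18, 21 | [  7  57 123]
148  70, 72, 60  59, 61, 52  21, 19, 20 | [ 17  62 120]
149  68, 69, 60  61, 61, 55  18,
[... 286 characters left out ...]
 [72 74 66]
155  76, 79, 69  77, 80, 70  79, 79, 72 | [77 78 69]
156  75, 77, 67  74, 76, 68  75, 76, 69 | [75 75 66]
157  72, 76, 67  70, 73, 64  70, 73, 62 | [67 70 62]
158  71, 72, 64  72, 74, 64  71, 72, 65 | [68 69 61]
159  70, 72, 63  70, 71, 63  71, 72, 63 | [71 73 64]
160  71, 73, 63  71, 73, 65  71, 73, 65 | [69 70 62]
161  71, 73, 65  70, 72, 64  71, 71, 63 | [69 71 62]
162  72, 72, 64  69, 71, 61  72, 73, 65 | [71 72 63]
163  70, 72, 65  73, 74, 66  73, 76, 63 | [67 69 61]
164  72, 74, 64  68, 69, 62  73, 76, 66 | [70 69 63]
165  74, 76, 67  70, 72, 62  71, 72, 66 | [63 67 58]
166  68, 68, 61  63, 64, 57  67, 69, 62 | [63 62 56]
167  57, 56, 52  51, 52, 47  74, 74, 67 | [49 48 43]
```

>>> jog_arm:
  moves:
    - [0,0,0,0,0,0,1]
    - [0,0,0,0,0,0,1]
    - [0,0,0,0,0,0,1]

```text
time_s: 27.3
ee_pos: [0.5528, -0.2103, 0.1208]
tool_rot: [0.111, 0.994, -0.0, 0.001]
contact_force: [-0.4, 1.3, -1.9]
finger_gap: 0.0293
gripper_force: 45.0
```

```bash
python3 -c "
from h import *
s=observe();print(s['ee_pos'],s['contact_force'],s['gripper_force']);print(close_job())"
```

```text
[ 0.5528 -0.2103  0.1208] [-0.3578  1.3476 -1.9078] 44.99960482120514
the job is handed in; nothing more can be done
None
```

Job handed in at about 27 s: the three magnets are in the basket, the tray is level again, and the block was rocked free and is held upright about 14 mm above the socket; the pull read 13 N once (about 12 N lifts the socket), but before and after pictures show the socket down.

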